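# Make up a plating kit and a staining kit

### The arm

A 6-joint arm with a two-finger parallel gripper is mounted at the origin on the work surface. World frame = base frame: x ahead of the robot, y to its left, z up, the work surface at z = 0. Lengths are in m, angles in degrees, forces in N, time in s.
With the tool pointing down it reaches from about 0.375 to 0.9 m from the base axis. Payload 3.1 kg.
Tool frame: the origin (TCP) lies at the very end of the fingers, on their centre line; the grasp point (between the pads) lies 19 mm behind it (grip_point_offset is the distance from the TCP to the grasp point, in m); y points along the fingers, x is the direction in which the jaws open and shut, and the axes are right-handed (so a half turn about y gives the same grasp; the last joint's range is limited). The gripper opens to 87 mm and grips with 3 to 60 N. Pads are 19 mm wide; open, the fingers measure 117 mm over their backs; the gripper's body (75 mm by 190 mm) begins 51 mm behind the grasp point.
Start: joints at [-85.972, 30.224, 82.088, -0, 67.689, -10.227], TCP at [0.154, -0.606, 0.223] pointing down, gripper open.
Joint ranges: [-176.69, 176.69], [-43.24, 126.21], [12.49, 139.97], [-82, 262], [0, 151.66], [-163.58, 163.58]. Speed limits (degrees/s): [159.86, 159.86, 180, 180, 180, 180].

### API

Orientations are given as a 3x3 rotation matrix whose columns are the frame's x, y, z axes.
In Python, from rig import * gives the robot as it stands.
- The arm moves only by the tool send_rows, never from a script. Its argument "moves" is text: rows parted by semicolons, each of 5 numbers parted by spaces: the finger opening in mm, from 0 to 87, then the shift along the tool's x, y, z in mm, then the turn about the tool's y in degrees. In form: fingers dx dy dz yaw; .... A call has 1 to 20 rows; each row shifts and turns the commanded pose from where the row before left it, along the tool's axes as they then stand; what a row does not reach is not made up. A row lasts 1/12 s, in which the tool goes at most 41.7 mm and 7.16 degrees, less where a joint would pass 70% of its speed; a pose out of reach is approached as far as the arm can. A call is refused whole if a number of a shift passes 41.7 or a number of a turn 7.16, either way. A call with a gripper value outside its range is refused whole. The fingers move at their own pace and stop on an object; the grip force is fixed at half the most. Time passes only in rows, so rows that do not move let the fingers close. It gives the time, the measured TCP pose, the force and the opening at its end, in the units of the state.
- read_state(): the state, without advancing time (a new reading comes with each control period).
- capture(name): name is "scene" or "side" or "wrist"; returns a dict with "image" (420x560x3 uint8, blue, green, red), "z_map" (420x560 float32, m along the optical axis (not along the pixel's ray), 0 where there is no reading), "mtx" (3x3 intrinsics, pixels), "origin" and "rotation" of the camera in the world; the wrist camera has in their place "tool_from_camera" (4x4, takes a point from camera to tool coordinates, whose origin is the TCP and whose axes are the tool frame's). Camera axes: x right, y up, looking along -z (the intrinsics and any distortion apply to the point x, -y, -z); pixel columns grow to the right and rows downward; lengths in m; the calibration is good to about 2 mm. A picture is of the moment at which its call begins: read the wrist's pose just before it.
- hand_in(): hands the job in, once; it reports no verdict.
Trained networks look in a picture, given as the dict that the camera call returned (one of the last four; its "shot" number tells which), for a name from the list of things; names that differ only in an ending like _2 or _b are one class to them, and where a whole thing is asked for, a point or a joint stands for the part that bears it (a point fixed in the world has none). Each returns a list of dicts, best first, with "p" (0 to 1); they miss things now and then, are a little off and sometimes report something else, mostly with a low value. They report only what shows in the picture. A call takes as long as a camera call. They do not tell look-alikes from the thing itself.
- search_frame(picture, name): "bbox" ([left, top, right, bottom] in pixels, round what is visible of it).
- masks_of(picture, name): "region" (420x560 bool, what is visible of it) and "bbox" ([left, top, right, bottom] in pixels, round what is visible of it).
- mark_of(picture, name): "pixel" ([row, column] in pixels: a listed point, or the origin of a listed thing).
The state is a dict: "time_s": time; "joint_positions": joint angles; "qvel": joint speeds; "tau": joint torques, N m; "position": TCP position; "tcp_rot": TCP orientation; "force": force on the tool from outside, world axes, zero at the start; "moment": the same for the moment, N m; "opening": opening from 0.0 (shut) to 1.0 (fully open).
Only numpy, scipy, OpenCV 4.12 (cv2) and the standard library are available. Lean on these libraries where they do the work, as an engineer would, in place of code of your own. Each camera call takes 0.05 s, during which the arm holds its last target. There are 200 camera calls.

### The job

Make up the two class kits from the stock on the bench: the small agar dish and the square bottle belong on the two-pocket plating tray; the slide box, the staining jar and the dropper bottle belong on the three-pocket staining tray. Each must stand upright and fully down in the pocket made for its shape and size (jar in the larger round pocket, dropper bottle in the smaller). Set things down gently without dropping them, and leave the beaker and the stack of large dishes where they are.

Things in the scene. Friction and masses are not known exactly. Their poses are not given: they have to be found in the camera images.
- dish_center (a point): Small agar dish: a clear lidded disc with amber agar in it, 60 mm in diameter, 16 mm high, lying flat on the bench. Point: its centre, 8 mm above its underside; z up. Seated in its pocket, its upper 10 mm stand above the top face of the tray.
- bottle_center (a point): Square bottle: white plastic, 48 x 48 mm straight-sided square body up to 62 mm, then a shoulder and a grey round screw cap of 36 mm; 92 mm high in all, upright. Point: on its axis half-way up, 46 mm above its underside; x and y square to its sides, z up.
- slide_box_center (a point): Microscope slide box: a low grey box with a paper label on the lid, 55 mm (its x) by 85 mm (its y), 32 mm high, shut, lying flat. Point: its centre, 16 mm above its underside; z up. A small flat clasp stands 2 mm proud of one long side. It may go in either way round.
- jar_center (a point): Staining jar: clear glass with a round foot 56 mm in diameter and 8 mm high, a rectangular body above it of 44 mm (its x) by 36 mm (its y) up to 78 mm, and a fixed white lid of 48 x 40 mm; 88 mm high to the top of the lid (a finger bar adds 2 mm), upright. Point: on its axis, 44 mm above its underside; z up. Its yaw in the pocket does not matter.
- dropper_center (a point): Dropper bottle: round, amber glass, 33 mm in diameter with straight sides up to 48 mm, then a shoulder, a white cap of 21 mm and a thin dark rubber bulb; 84 mm high, upright. Point: on its axis half-way up, 42 mm above its underside (grip it lower, on the glass); z up.
- plating_tray: Plating kit tray, the one with TWO pockets: flat grey plate 194 mm (its x) by 108 mm (its y), 10 mm thick, fixed to the bench. Pockets are 6 mm deep, their floors 4 mm above the bench. Origin: centre of the underside; z up. Round pocket 80 mm in diameter for the dish, centred at x = -43 mm, y = 0; square pocket 66 x 66 mm for the square bottle, centred at x = +50 mm, y = 0, its sides along x and y.
- staining_tray: Staining kit tray, the one with THREE pockets: flat grey plate 193 mm (its x) by 172 mm (its y), 10 mm thick, fixed to the bench. Pockets are 6 mm deep, their floors 4 mm above the bench. Origin: centre of the underside; z up. Rectangular pocket of 73 mm (x) by 103 mm (y) for the slide box, centred at x = -46 mm, y = 0; large round pocket of 74 mm for the jar at x = +45.5 mm, y = +34 mm; small round pocket of 52 mm for the dropper bottle at x = +45.5 mm, y = -46 mm.
- beaker: Glass beaker among the stock, 54 mm in diameter, 70 mm high, empty: not part of either kit. Origin: centre of its underside.
- dish_stack: Stack of five large clear dishes, 92 mm in diameter, 75 mm high, beyond the work: not part of either kit. Origin: centre of its underside.
Not all that is in view belongs to the job. What is shaped like the part that bears jar_center but yellow is not meant. Leave any red look-alike of the plating_tray alone.

How it is judged (in metres and radians):
At the end, for the whole second after the job is handed in: Dish and square bottle on the two-pocket tray, slide box, jar and dropper bottle on the three-pocket tray, each in its own pocket: within 13 mm of its centre along both tray axes, down on its floor within 3 mm, upright within 0.08 rad, released and at rest (x of dish_center in the frame of plating_tray between -0.056 and -0.03 m and y of dish_center in the frame of plating_tray between -0.013 and 0.013 m and z of dish_center in the frame of plating_tray between 0.009 and 0.015 m and angle between each of dish_center, bottle_center, slide_box_center, jar_center, dropper_center's own z axis and vertical below 0.08 rad and linear speed of each of dish, bottle, slide_box, jar, dropper below 0.02 m/s and contact force between the fingers and dish below 0.1 N and x of bottle_center in the frame of plating_tray between 0.037 and 0.063 m and y of bottle_center in the frame of plating_tray between -0.013 and 0.013 m and z of bottle_center in the frame of plating_tray between 0.047 and 0.053 m and contact force between the fingers and bottle below 0.1 N and x of slide_box_center in the frame of staining_tray between -0.059 and -0.033 m and y of slide_box_center in the frame of staining_tray between -0.013 and 0.013 m and z of slide_box_center in the frame of staining_tray between 0.017 and 0.023 m and contact force between the fingers and slide_box below 0.1 N and x of jar_center in the frame of staining_tray between 0.0325 and 0.0585 m and y of jar_center in the frame of staining_tray between 0.021 and 0.047 m and z of jar_center in the frame of staining_tray between 0.045 and 0.051 m and contact force between the fingers and jar below 0.1 N and x of dropper_center in the frame of staining_tray between 0.0325 and 0.0585 m and y of dropper_center in the frame of staining_tray between -0.059 and -0.033 m and z of dropper_center in the frame of staining_tray between 0.043 and 0.049 m and contact force between the fingers and dropper below 0.1 N); the robot touches nothing.
It fails at once if the beaker is shifted by more than 25 mm or knocked over (distance of beaker from where it was at the start of the episode above 0.025 m or angle between beaker's own z axis and vertical above 0.5 rad).
It fails at once if the stack of large dishes is shifted by more than 25 mm or knocked over (distance of dish_stack from where it was at the start of the episode above 0.025 m).
It fails at once if one of the five things is dropped or thrown: it moves faster than 0.7 m/s (a free fall of 25 mm) while no finger touches it ((contact force between the fingers and dish below 0.05 N and linear speed of dish above 0.7 m/s) or (contact force between the fingers and bottle below 0.05 N and linear speed of bottle above 0.7 m/s) or (contact force between the fingers and slide_box below 0.05 N and linear speed of slide_box above 0.7 m/s) or (contact force between the fingers and jar below 0.05 N and linear speed of jar above 0.7 m/s) or (contact force between the fingers and dropper below 0.05 N and linear speed of dropper above 0.7 m/s)).
It also fails if it takes over 128 s, if anything falls off the work surface, if the arm or the gripper's body presses on something with over 40 N, if the wrist force passes 120 N, or if a joint passes its speed limit or range.

## Working session

There is one attempt and no reset: what is moved stays moved. The work goes in short steps, Python scripts to look and compute and a tool call to move; the robot and the scene stay as the last step left them, time stands still between calls to the robot, and variables do not carry over. Pictures are saved under pics/ and viewed, about 12 in all and at most 16, crops included, and the job is handed in when it is done.

Besides the shell and the picture viewer there is one more tool, called after ">>>" as a command line: name --argument value ..., lists and objects as JSON in quotes. send_rows: Moves the arm, as the interface text tells. Its arguments: {"type":"object","properties":{"moves":{"type":"string"}},"required":["moves"]}

```bash
mkdir -p pics; ls; cat > h.py <<'E'
from rig import *
import numpy as np, cv2
def topts(c,st=None):
    """world point per pixel (HxWx3) from z_map"""
    z=c["z_map"];K=np.array(c["mtx"]);h,w=z.shape
    u,v=np.meshgrid(np.arange(w),np.arange(h))
    x=(u-K[0,2])/K[0,0]*z;y=(v-K[1,2])/K[1,1]*z
    P=np.stack([x,-y,-z],-1)
    if "tool_from_camera" in c:
        T=np.array(c["tool_from_camera"]);P=P@T[:3,:3].T+T[:3,3]
        R,o=np.array(st["tcp_rot"]),np.array(st["position"])
    else: R,o=np.array(c["rotation"]),np.array(c["origin"])
    W=P@R.T+o; W[z<=0]=np.nan
    return W
E
python3 - <<'E'
from h import *
s=read_state();print(s)
for n in("scene","side"):
    c=capture(n);cv2.imwrite(f"pics/{n}0.png",c["image"]);W=topts(c);np.save(n+"W.npy",W)
    print(n,c["origin"],[k for k in c if k not in("image","z_map")])
    for t in["dish_center","bottle_center","slide_box_center","jar_center","dropper_center","plating_tray","staining_tray","beaker","dish_stack"]:
        for m in masks_of(c,t)[:4]:
            q=W[m["region"]];q=q[~np.isnan(q[:,0])]
            if len(q): print(t,round(m["p"],2),np.array(m["bbox"]).round().tolist(),"med",np.median(q,0).round(3),"lo",np.percentile(q,2,0).round(3),"hi",np.percentile(q,98,0).round(3))
E
```

```text
pics
{'time_s': 0.0, 'joint_positions': array([-8.59718699e+01,  3.02801916e+01,  8.21567273e+01, -1.07773748e-03,
        6.76875519e+01, -1.02259927e+01]), 'qvel': array([ 0.02924532,  0.07162169,  0.0138964 ,  0.08990691, -0.04258542,
       -0.05560593]), 'tau': array([-2.35640837e-04, -4.40044713e+01, -1.76591974e+01,  6.31859712e-02,
        5.80326165e-02, -1.71317083e-04]), 'position': array([ 0.1538744 , -0.60500892,  0.22155659]), 'tcp_rot': array([[ 2.46229792e-01, -1.69963141e-04,  9.69211463e-01],
       [-9.69209113e-01,  2.16583251e-03,  2.46229575e-01],
       [-2.14099965e-03, -9.99997640e-01,  3.68562664e-04]]), 'force': array([-0.16803964,  0.1798833 ,  0.30075118]), 'moment': array([ 0.00050103, -0.00126209,  0.01881848]), 'opening': 1.0033443813776124}
scene [ 1.00101065 -0.58673968  0.66531344] ['mtx', 'origin', 'rotation', 'shot']
dish_center 0.81 [299.0, 278.0, 323.0, 302.0] med [ 0.687 -0.102  0.015] lo [ 0.657 -0.127 -0.   ] hi [ 0.713 -0.068  0.018]
bottle_center 0.81 [267.0, 177.0, 293.0, 213.0] med [0.434 0.087 0.052] lo [0.372 0.07  0.   ] hi [0.45  0.11
[... 2536 characters left out ...]
ay 0.66 [413.0, 220.0, 512.0, 269.0] med [ 0.224 -0.213  0.008] lo [ 0.16  -0.25   0.002] hi [ 0.348 -0.183  0.011]
plating_tray 0.6 [347.0, 155.0, 385.0, 180.0] med [ 0.581 -0.325  0.008] lo [ 0.53  -0.39   0.001] hi [ 0.607 -0.285  0.012]
staining_tray 0.68 [74.0, 272.0, 234.0, 402.0] med [0.46  0.359 0.008] lo [0.366 0.26  0.002] hi [0.566 0.444 0.011]
beaker 0.84 [196.0, 185.0, 220.0, 226.0] med [0.668 0.101 0.048] lo [ 0.655  0.032 -0.   ] hi [0.743 0.121 0.07 ]
dish_stack 0.61 [96.0, 202.0, 151.0, 254.0] med [0.706 0.285 0.061] lo [0.688 0.237 0.005] hi [0.771 0.321 0.076]
dish_stack 0.29 [221.0, 219.0, 269.0, 260.0] med [0.537 0.111 0.031] lo [0.522 0.064 0.002] hi [0.576 0.145 0.034]
```

View pics/scene0.png

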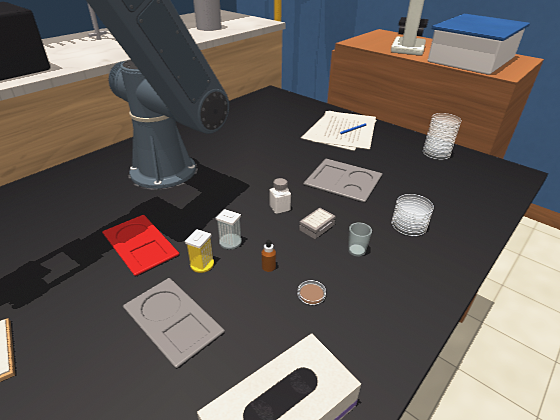

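View pics/side0.png

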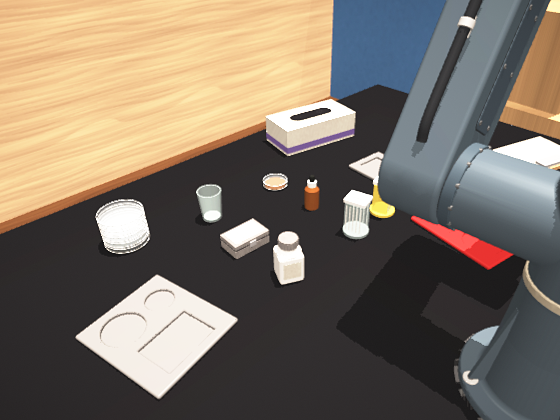

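```bash
python3 - <<'E'
from h import *
A=np.load("sceneW.npy");B=np.load("sideW.npy")
def sel(W,x,y,r,zl,zh):
    q=W.reshape(-1,3);q=q[~np.isnan(q[:,0])]
    return q[(abs(q[:,0]-x)<r)&(abs(q[:,1]-y)<r)&(q[:,2]>zl)&(q[:,2]<zh)]
for n,x,y,r,zl,zh in[("dish",.684,-.097,.05,.012,.022),("bottlecap",.42,.1,.06,.085,.1),("bottlebody",.42,.1,.06,.01,.06),("box",.55,.1,.065,.026,.04),("jarlid",.425,-.095,.045,.078,.1),("jarfoot",.425,-.095,.045,.004,.012),("yjarlid",.43,-.195,.05,.075,.1),("drop",.553,-.095,.04,.01,.045),("dropcap",.553,-.095,.04,.055,.1),("beaker",.68,.095,.05,.02,.08),("stack",.735,.275,.08,.02,.09),
  ("ptray",.512,-.344,.14,.0075,.014),("stray",.475,.345,.155,.0075,.014)]:
    for k,q in(("sc",sel(A,x,y,r,zl,zh)),("sd",sel(B,x,y,r,zl,zh)),("all",np.vstack([sel(A,x,y,r,zl,zh),sel(B,x,y,r,zl,zh)]))):
        if len(q)<4: continue
        c,s,a=cv2.minAreaRect((q[:,:2]*1000).astype(np.float32))
        print(n,k,len(q),np.round(c),np.round(s),round(a,1),"zmed",np.median(q[:,2]).round(4),"bb",(q[:,:2].min(0)*1000).round(),(q[:,:2].max(0)*1000).round())
E
```

```text
dish sc 473 [685. -97.] [57. 62.] 37.8 zmed 0.0157 bb [ 654. -128.] [715. -67.]
dish sd 266 [683. -95.] [58. 61.] 45.5 zmed 0.0155 bb [ 653. -126.] [713. -64.]
dish all 739 [684. -96.] [59. 65.] 42.6 zmed 0.0156 bb [ 653. -128.] [715. -64.]
bottlecap sc 102 [424.  99.] [35. 37.] 20.8 zmed 0.0916 bb [404.  80.] [441. 115.]
bottlecap sd 247 [419. 102.] [37. 36.] 4.0 zmed 0.0913 bb [400.  84.] [438. 120.]
bottlecap all 349 [421. 100.] [37. 41.] 34.2 zmed 0.0914 bb [400.  80.] [441. 120.]
bottlebody sc 320 [428.  88.] [60. 37.] 29.8 zmed 0.0364 bb [393.  68.] [453. 116.]
bottlebody sd 650 [413. 113.] [61. 36.] 24.2 zmed 0.0375 bb [389.  87.] [448. 131.]
bottlebody all 970 [421. 100.] [50. 55.] 63.5 zmed 0.0371 bb [389.  68.] [453. 131.]
box sc 454 [553. 101.] [88. 56.] 87.2 zmed 0.0321 bb [524.  56.] [582. 145.]
box sd 761 [550. 103.] [86. 60.] 88.1 zmed 0.0316 bb [521.  60.] [581. 146.]
box all 1215 [550. 101.] [89. 60.] 88.1 zmed 0.0317 bb [521.  56.] [582. 146.]
jarlid sc 252 [423. -96.] [50. 43.] 15.3 zmed 0.0865 bb [ 395. -121.] [450. -73.]
jarlid sd 332 [422. -94.] [48. 43.] 16.3 z
[... 1417 characters left out ...]
23 bb [690. 226.] [782. 321.]
stack sd 1943 [733. 276.] [91. 94.] 61.2 zmed 0.071 bb [686. 230.] [781. 322.]
stack all 3127 [735. 275.] [93. 98.] 41.4 zmed 0.0718 bb [686. 226.] [782. 322.]
ptray sc 2620 [ 513. -304.] [191. 202.] 86.3 zmed 0.0094 bb [ 406. -405.] [ 614. -204.]
ptray sd 287 [ 535. -277.] [ 91. 271.] 43.2 zmed 0.0094 bb [ 409. -400.] [ 611. -206.]
ptray all 2907 [ 508. -304.] [191. 210.] 86.5 zmed 0.0094 bb [ 406. -405.] [ 614. -204.]
stray sc 1200 [475. 348.] [200. 186.] 12.8 zmed 0.0101 bb [362. 241.] [588. 454.]
stray sd 6006 [471. 351.] [202. 180.] 13.2 zmed 0.0095 bb [354. 243.] [586. 459.]
stray all 7206 [472. 348.] [204. 187.] 13.3 zmed 0.0096 bb [354. 241.] [588. 459.]
```

```bash
cat > tray.py <<'E'
from h import *
def fit(q,x,y,r,p=0.5):
    """ortho height raster (1mm) -> tray rect + pocket rects, all mm world"""
    q=q.reshape(-1,3);q=q[~np.isnan(q[:,0])]*1000
    q=q[(abs(q[:,0]-x)<r)&(abs(q[:,1]-y)<r)]
    S=2; n=2*r//S
    H=np.zeros((n,n));C=np.zeros((n,n))
    i=((q[:,:2]-[x-r,y-r])/S).astype(int).clip(0,n-1)
    np.add.at(H,(i[:,1],i[:,0]),q[:,2]);np.add.at(C,(i[:,1],i[:,0]),1)
    Z=np.where(C>0,H/np.maximum(C,1),-1)
    k=np.ones((3,3),np.uint8)
    def big(m,mn):
        m=cv2.morphologyEx(m.astype(np.uint8),cv2.MORPH_CLOSE,k);m=cv2.morphologyEx(m,cv2.MORPH_OPEN,np.ones((2,2),np.uint8))
        out=[]
        for c in cv2.findContours(m,cv2.RETR_EXTERNAL,cv2.CHAIN_APPROX_NONE)[0]:
            if cv2.contourArea(c)*S*S>mn:
                (cx,cy),s,a=cv2.minAreaRect(c);out.append((round(x-r+(cx+.5)*S),round(y-r+(cy+.5)*S),np.round((np.array(s)+1)*S),round(a,1),cv2.contourArea(c)*S*S))
        return out
    print(" plate",big((Z>2.2)&(Z<14),9000));print(" pockets",big((Z>2.2)&(Z<6.5),1000))
E
python3 - <<'E'
from tray import *
A=np.load("sceneW.npy");B=np.load("sideW.npy")
fit(A,512,-344,130);fit(B,475,345,150);fit(A,475,345,150)
E
```

```text
plate [(512, -340, array([119., 205.]), 86.6, 22586.0)]
 pockets [(560, -341, array([68., 67.]), 87.0, 3914.0), (467, -336, array([77., 79.]), 14.0, 4428.0)]
 plate [(473, 353, array([204., 183.]), 13.2, 35216.0)]
 pockets [(514, 396, array([75., 71.]), 83.7, 3850.0), (533, 318, array([50., 52.]), 90.0, 1822.0), (431, 342, array([ 74., 105.]), 12.5, 6944.0)]
 plate [(477, 350, array([201., 182.]), 13.0, 28492.0)]
 pockets [(513, 397, array([65., 54.]), 70.6, 1060.0), (429, 345, array([72., 95.]), 12.3, 3034.0)]
```

Candidates: the clear jar at scene pixel (230,230), with the yellow look-alike at (200,252). The grey plating tray is at (172,320), with the red one at (140,245). The staining tray is at (343,180). Bottle is at (280,195), slide box (318,222), dropper (268,256) and dish (312,292). The beaker (360,238), stack and tissue box stay put.

```bash
cat > plan.py <<'E'
from h import *
import sys
def pose():
    s=read_state();R=np.array(s["tcp_rot"]);p=np.array(s["position"])*1000
    return s,p,np.degrees(np.arctan2(R[1,0],R[0,0]))
def go(*wps):
    s,p,t=pose();print("t",round(s["time_s"],1),"p",p.round(),"th",round(t,1),"open",round(s["opening"]*87,1),"F",np.round(s["force"],1))
    for x,y,z,th in wps:
        turn=-((th-t+180)%360-180);r=np.radians(th)
        d=np.array([x,y,z])-p;tx=d[0]*np.cos(r)+d[1]*np.sin(r);tz=-d[0]*np.sin(r)+d[1]*np.cos(r);n=np.linalg.norm(d)
        print(f"turn {turn:.1f} in {int(np.ceil(abs(turn)/7.1))}; then shift {tx:.1f} {-d[2]:.1f} {tz:.1f} rows {int(np.ceil(n/40))}")
        p=np.array([x,y,z],float);t=th
if __name__=="__main__": go(*[tuple(map(float,a.split(","))) for a in sys.argv[1:]])
E
python3 plan.py 450,-250,230,-26.5 421,100,230,-26.5; python3 -c "
from h import *
print(capture('wrist')['tool_from_camera'])"
```

```text
t 1.0 p [ 154. -606.  223.] th -75.7 open 87.2 F [-0.1  0.7  0.3]
turn -49.2 in 7; then shift 106.2 -7.4 450.5 rows 12
turn -0.0 in 0; then shift -182.1 -0.0 300.3 rows 9
[[ 9.99999912e-01  2.25835798e-04  3.53873763e-04  4.66350365e-04]
 [ 2.71180724e-04  2.95963755e-01 -9.55199132e-01 -1.62631334e-01]
 [-3.20451966e-04  9.55199144e-01  2.95963668e-01  8.12632164e-02]
 [ 0.00000000e+00  0.00000000e+00  0.00000000e+00  1.00000000e+00]]
```

>>> send_rows --moves "87 0 0 0 -7.03;87 0 0 0 -7.03;87 0 0 0 -7.03;87 0 0 0 -7.03;87 0 0 0 -7.03;87 0 0 0 -7.03;87 0 0 0 -7.02;87 8.8 -0.6 37.5 0;87 8.8 -0.6 37.5 0;87 8.8 -0.6 37.5 0;87 8.8 -0.6 37.5 0;87 8.8 -0.6 37.5 0;87 8.8 -0.6 37.5 0;87 8.8 -0.6 37.5 0;87 8.8 -0.6 37.5 0;87 8.8 -0.6 37.5 0;87 8.8 -0.6 37.5 0;87 8.8 -0.6 37.5 0;87 8.8 -0.6 37.5 0"

```text
time_s: 2.63
position: [0.4505, -0.2488, 0.2301]
tcp_rot: [[0.895, 0.001, 0.447], [-0.447, -0.0, 0.895], [0.001, -1.0, -0.0]]
force: [0.5, -1.1, -0.9]
opening: 1.002
```

>>> send_rows --moves "87 -20.2 0 33.3 0;87 -20.2 0 33.3 0;87 -20.2 0 33.3 0;87 -20.2 0 33.3 0;87 -20.2 0 33.3 0;87 -20.2 0 33.3 0;87 -20.2 0 33.3 0;87 -20.2 0 33.3 0;87 -20.2 0 33.3 0;87 0 0 0 0"

```text
time_s: 3.47
position: [0.4189, 0.1049, 0.23]
tcp_rot: [[0.898, -0.001, 0.44], [-0.44, 0.003, 0.898], [-0.002, -1.0, 0.002]]
force: [-0.4, -0.1, 0.5]
opening: 1.0
```

```bash
cat > look.py <<'E'
from plan import *
def look(name,targets,save=None):
    """wrist view; per target (cx,cy,r,zl,zh) fit points of the height band"""
    s,p,t=pose();c=capture("wrist");W=topts(c,s)*1000
    if save: cv2.imwrite(f"pics/{save}.png",c["image"])
    q=W.reshape(-1,3);q=q[~np.isnan(q[:,0])]
    for n,(x,y,r,zl,zh) in targets.items():
        a=q[(abs(q[:,0]-x)<r)&(abs(q[:,1]-y)<r)&(q[:,2]>zl)&(q[:,2]<zh)]
        if len(a)>5:
            cc,sz,an=cv2.minAreaRect(a[:,:2].astype(np.float32));print(n,len(a),np.round(cc),np.round(sz),round(an,1),"z",np.median(a[:,2]).round(1))
        else: print(n,"none")
    return c,W
E
python3 - <<'E'
from look import *
go((421,100,30,-26.5))
look("",dict(cap=(421,100,45,84,100),shoulder=(421,100,45,55,70),body=(421,100,50,8,60),box=(551,101,60,26,40)),"w1")
E
```

```text
t 3.5 p [419. 105. 230.] th -26.1 open 87.0 F [-0.4 -0.1  0.5]
turn 0.4 in 1; then shift 4.0 200.0 -3.4 rows 6
cap 1260 [419.  99.] [36. 37.] 1.6 z 92.3
shoulder 977 [419.  99.] [47. 48.] 64.3 z 63.2
body 545 [419.  99.] [47. 48.] 64.3 z 47.3
box 4697 [549. 100.] [85. 57.] 87.9 z 32.7
```

View pics/w1.png

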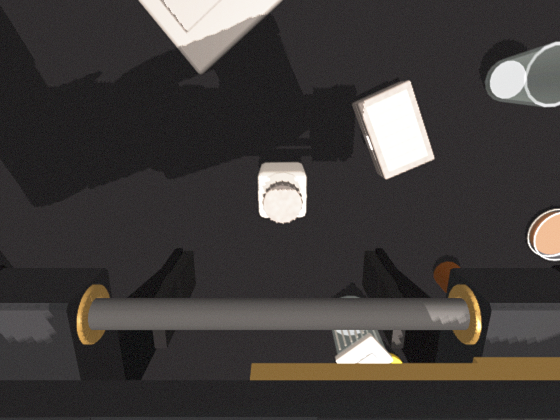

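Wrist view: the bottle is at (282,195), aligned with the jaws, and the slide box at (398,130). Descending.

>>> send_rows --moves "87 0 30 0 0;87 0 35 0 0;87 0 35 0 0;87 0 35 0 0;87 0 35 0 0;87 0 25 0 0;87 0 3 0 0;87 0 0 0 0;87 0 0 0 0"

```text
time_s: 4.27
position: [0.4217, 0.0983, 0.0324]
tcp_rot: [[0.894, 0.001, 0.448], [-0.448, -0.0, 0.894], [0.001, -1.0, 0.0]]
force: [-0.1, -0.2, -0.5]
opening: 0.996
```

```bash
python3 plan.py 419.5,99,32,-25.9
```

```text
t 4.3 p [422.  98.  32.] th -26.6 open 86.7 F [-0.1 -0.2 -0.5]
turn -0.7 in 1; then shift -2.2 0.4 -0.3 rows 1
```

>>> send_rows --moves "87 -2 0 0 0;40 0 0 0 0;40 0 0 0 0;40 0 0 0 0;40 0 0 0 0;40 0 0 0 0;40 0 0 0 0;40 0 0 0 0;40 0 0 0 0;40 0 -10 0 0;40 0 -20 0 0;40 0 -30 0 0;40 0 -30 0 0;40 0 -30 0 0;40 0 -30 0 0;40 0 -20 0 0;40 0 0 0 0;40 0 0 0 0"

```text
time_s: 5.77
position: [0.4193, 0.0999, 0.2023]
tcp_rot: [[0.895, 0.002, 0.447], [-0.447, -0.0, 0.895], [0.002, -1.0, 0.001]]
force: [-0.8, -0.1, -1.6]
opening: 0.551
```

```bash
python3 plan.py 560,-341,200,-3.4
```

```text
t 5.8 p [419. 100. 202.] th -26.5 open 47.9 F [-0.8 -0.1 -1.6]
turn -23.1 in 4; then shift 166.6 2.3 -431.8 rows 12
```

>>> send_rows --moves "40 0 0 0 -5.8;40 0 0 0 -5.8;40 0 0 0 -5.8;40 0 0 0 -5.7;40 6.4 0 -16.6 0;40 12.8 0 -33.2 0;40 12.8 0 -33.2 0;40 12.8 0 -33.2 0;40 12.8 0 -33.2 0;40 12.8 0 -33.2 0;40 12.8 0 -33.2 0;40 12.8 0 -33.2 0;40 12.8 0 -33.2 0;40 12.8 0 -33.2 0;40 12.8 0 -33.2 0;40 12.8 0 -33.2 0;40 12.8 0 -33.2 0;40 6.4 0 -16.6 0;40 0 0 0 0;40 0 0 0 0"

```text
time_s: 7.43
position: [0.5578, -0.3408, 0.1983]
tcp_rot: [[0.998, -0.004, 0.062], [-0.062, 0.004, 0.998], [-0.005, -1.0, 0.004]]
force: [0.2, 1.2, -1.1]
opening: 0.553
```

```bash
python3 - <<'E'
from tray import *
from plan import *
s,p,t=pose();c=capture("wrist");fit(topts(c,s),512,-344,130)
cv2.imwrite("pics/w2.png",c["image"])
go((560,-341,37,-3.4))
E
```

```text
plate [(510, -341, array([119., 205.]), 86.2, 15872.0)]
 pockets [(559, -352, array([36., 67.]), 85.2, 1234.0), (467, -338, array([80., 78.]), 90.0, 4652.0)]
t 7.5 p [ 558. -340.  199.] th -3.5 open 48.0 F [-0.5  0.3 -1.2]
turn -0.1 in 1; then shift 2.5 161.8 -1.3 rows 5
```

View pics/w2.png

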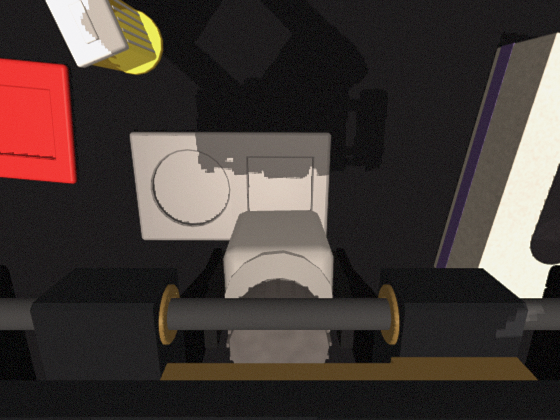

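The wrist view shows the grey tray, with the round pocket at (190,187) and the square pocket partly hidden by the held bottle. The centre refines to (560,-343).

>>> send_rows --moves "40 2 0 -2.5 0;40 0 30 0 0;40 0 35 0 0;40 0 35 0 0;40 0 25 0 0;40 0 15 0 0;40 0 8 0 0;40 0 4 0 0;40 0 3 0 0;40 0 2 0 0;40 0 2 0 0;40 0 0 0 0;40 0 0 0 0;40 0 0 0 0"

```text
time_s: 8.65
position: [0.5613, -0.3439, 0.0435]
tcp_rot: [[0.998, 0.001, 0.06], [-0.06, -0.001, 0.998], [0.001, -1.0, -0.001]]
force: [-0.4, 0.0, -1.6]
opening: 0.548
```

```bash
python3 plan.py 560,-343,36,-3.4
```

```text
t 8.7 p [ 561. -344.   43.] th -3.4 open 47.7 F [-0.4  0.  -1.6]
turn -0.0 in 1; then shift -1.4 7.5 0.8 rows 1
```

>>> send_rows --moves "40 -1 3 0 0;40 0 2 0 0;40 0 1 0 0;40 0 1 0 0;40 0 0.5 0 0;40 0 0 0 0;40 0 0 0 0;52 0 0 0 0;60 0 0 0 0;60 0 0 0 0;60 0 0 0 0;66 0 0 0 0"

```text
time_s: 9.65
position: [0.5601, -0.3436, 0.035]
tcp_rot: [[0.998, 0.0, 0.06], [-0.06, -0.0, 0.998], [0.0, -1.0, -0.0]]
force: [-0.5, 0.4, -0.5]
opening: 0.705
```

>>> send_rows --moves "66 0 -15 0 0;66 0 -35 0 0;66 0 -40 0 0;66 0 -40 0 0;80 0 -35 0 0;80 0 0 34 0;80 0 0 41 0;80 0 0 41 0;80 0 0 41 0;80 0 0 41 0;80 0 0 41 0;80 0 0 41 0;80 0 0 41 0;80 0 0 41 0;80 0 0 41 0;80 -20 0 24 0;80 -18 0 0 0;80 0 0 0 0;80 0 0 0 0"

```text
time_s: 11.23
position: [0.5474, 0.0855, 0.2003]
tcp_rot: [[0.998, 0.0, 0.059], [-0.059, -0.0, 0.998], [0.0, -1.0, -0.0]]
force: [0.4, -0.5, -0.4]
opening: 0.92
```

```bash
python3 - <<'E'
from look import *
look("",dict(box=(549,100,60,26,40),boxlow=(549,100,60,10,40)))
go((549,100,12,-2.1))
E
```

```text
box 4926 [548. 100.] [85. 56.] 88.0 z 32.7
boxlow 5040 [549. 100.] [85. 58.] 88.2 z 32.6
t 11.3 p [549.  85. 201.] th -3.4 open 80.1 F [ 0.9 -0.1  0.1]
turn -1.3 in 1; then shift -0.2 188.5 15.2 rows 5
```

>>> send_rows --moves "80 0 20 15 -1.3;80 0 35 0 0;80 0 40 0 0;80 0 40 0 0;80 0 30 0 0;80 0 15 0 0;80 0 7 0 0;80 0 0 0 0;80 0 0 0 0;40 0 0 0 0;40 0 0 0 0;40 0 0 0 0;40 0 0 0 0;40 0 0 0 0;40 0 0 0 0;40 0 0 0 0"

```text
time_s: 12.62
position: [0.5493, 0.1001, 0.0141]
tcp_rot: [[0.999, 0.002, 0.037], [-0.037, -0.0, 0.999], [0.002, -1.0, 0.0]]
force: [0.1, 0.4, 6.2]
opening: 0.63
```

```bash
python3 plan.py 430,343,180,13
```

```text
t 12.6 p [549. 100.  14.] th -2.1 open 54.8 F [0.1 0.4 6.2]
turn -15.1 in 3; then shift -61.6 -165.9 263.5 rows 8
```

>>> send_rows --moves "40 0 -10 0 0;40 0 -26 0 0;40 0 -35 0 0;40 0 -35 0 0;40 0 -35 0 0;40 0 -25 0 -5;40 0 0 0 -5;40 0 0 0 -5.1;40 -4.4 0 18.8 0;40 -8.8 0 37.6 0;40 -8.8 0 37.6 0;40 -8.8 0 37.6 0;40 -8.8 0 37.6 0;40 -8.8 0 37.6 0;40 -8.8 0 37.6 0;40 -4.4 0 18.8 0;40 0 0 0 0;40 0 0 0 0"

```text
time_s: 14.12
position: [0.4283, 0.3433, 0.1792]
tcp_rot: [[0.974, -0.001, -0.227], [0.227, -0.001, 0.974], [-0.001, -1.0, -0.001]]
force: [-0.2, -0.3, -1.7]
opening: 0.631
```

```bash
python3 - <<'E'
from tray import *
from plan import *
s,p,t=pose();c=capture("wrist");fit(topts(c,s),473,350,150)
go((430,343,20,13))
E
```

```text
plate [(473, 351, array([204., 182.]), 13.1, 18920.0)]
 pockets [(509, 394, array([72., 72.]), 90.0, 3666.0), (527, 316, array([52., 51.]), 33.7, 1822.0)]
t 14.2 p [429. 342. 179.] th 13.0 open 54.6 F [-0.1 -0.4 -1.2]
turn 0.0 in 1; then shift 1.0 159.2 0.4 rows 4
```

>>> send_rows --moves "40 -1.5 10 -1.6 0;40 0 30 0 0;40 0 35 0 0;40 0 35 0 0;40 0 25 0 0;40 0 12 0 0;40 0 5 0 0;40 0 3 0 0;40 0 2 0 0;40 0 2 0 0;40 0 1 0 0;40 0 0 0 0;40 0 0 0 0"

```text
time_s: 15.25
position: [0.4289, 0.341, 0.02]
tcp_rot: [[0.975, 0.001, -0.224], [0.224, 0.001, 0.975], [0.001, -1.0, 0.0]]
force: [-1.1, -1.2, -1.4]
opening: 0.631
```

```bash
python3 plan.py 428,340,18,13
```

```text
t 15.2 p [429. 341.  20.] th 13.0 open 54.9 F [-1.1 -1.2 -1.4]
turn -0.0 in 1; then shift -1.1 2.0 -0.8 rows 1
```

>>> send_rows --moves "40 -0.5 1 0 0;40 0 1 0 0;40 0 0.5 0 0;40 0 0 0 0;40 0 0 0 0;56 0 0 0 0;62 0 0 0 0;72 0 0 0 0;72 0 0 0 0;72 0 0 0 0;72 0 -15 0 0;72 0 -35 0 0;72 0 -40 0 0;72 0 -40 0 0;72 0 -30 0 0;72 0 0 0 0"

```text
time_s: 16.58
position: [0.4318, 0.3428, 0.1831]
tcp_rot: [[0.974, 0.012, -0.224], [0.224, 0.006, 0.974], [0.013, -1.0, 0.003]]
force: [-0.2, 0.1, 0.7]
opening: 0.827
```

```bash
python3 plan.py 554,-110,180,0
```

```text
t 16.6 p [432. 343. 183.] th 13.0 open 72.0 F [-0.2  0.1  0.7]
turn 13.0 in 2; then shift 122.2 3.1 -452.8 rows 12
```

>>> send_rows --moves "72 0 0 0 6.5;72 0 0 0 6.5;72 5 0 -19 0;72 10 0 -38 0;72 10 0 -38 0;72 10 0 -38 0;72 10 0 -38 0;72 10 0 -38 0;72 10 0 -38 0;72 10 0 -38 0;72 10 0 -38 0;72 10 0 -38 0;72 10 0 -38 0;72 10 0 -38 0;72 7 0 -16 0;72 0 0 0 0;72 0 0 0 0"

```text
time_s: 18.0
position: [0.5491, -0.1126, 0.1758]
tcp_rot: [[1.0, -0.002, 0.003], [-0.003, 0.001, 1.0], [-0.002, -1.0, 0.001]]
force: [-0.5, 0.1, -0.7]
opening: 0.829
```

```bash
python3 - <<'E'
from look import *
look("",dict(drop=(554,-95,35,8,47),dropcap=(554,-95,35,52,90),box=(428,340,70,28,50)))
go((554,-95,22,0))
E
```

```text
drop 216 [552. -86.] [32. 12.] 4.7 z 29.6
dropcap 735 [553. -95.] [23. 26.] 73.2 z 68.4
box none
t 18.1 p [ 549. -111.  176.] th -0.1 open 72.2 F [0.9 0.2 1.3]
turn -0.1 in 1; then shift 5.5 153.9 16.3 rows 4
```

>>> send_rows --moves "72 3.5 0 16 0;72 0 20 0 0;72 0 35 0 0;72 0 40 0 0;72 0 30 0 0;72 0 20 0 0;72 0 8 0 0;72 0 0 0 0;72 0 0 0 0;25 0 0 0 0;25 0 0 0 0;25 0 0 0 0;25 0 0 0 0;25 0 0 0 0;25 0 0 0 0;25 0 0 0 0;25 0 0 0 0;25 0 0 0 0"

```text
time_s: 19.55
position: [0.5532, -0.0965, 0.0239]
tcp_rot: [[1.0, 0.0, 0.001], [-0.001, -0.0, 1.0], [0.0, -1.0, -0.0]]
force: [-0.6, 0.8, 2.7]
opening: 0.375
```

```bash
python3 plan.py 553,-95,170,0 527,316,170,0
```

```text
t 19.6 p [553. -97.  24.] th -0.0 open 32.6 F [-0.6  0.8  2.7]
turn -0.0 in 1; then shift -0.2 -146.1 1.5 rows 4
turn -0.0 in 0; then shift -26.0 -0.0 411.0 rows 11
```

>>> send_rows --moves "25 0 -10 0 0;25 0 -25 0 0;25 0 -35 0 0;25 0 -35 0 0;25 0 -30 0 0;25 0 -11 0 0;25 -1.2 0 19 0;25 -2.5 0 38 0;25 -2.5 0 38 0;25 -2.5 0 38 0;25 -2.5 0 38 0;25 -2.5 0 38 0;25 -2.5 0 38 0;25 -2.5 0 38 0;25 -2.5 0 38 0;25 -2.5 0 38 0;25 -2.5 0 38 0;25 -1.2 0 12 0;25 0 0 0 0;25 0 0 0 0"

```text
time_s: 21.22
position: [0.5254, 0.3147, 0.1697]
tcp_rot: [[1.0, -0.001, -0.001], [0.001, -0.001, 1.0], [-0.001, -1.0, -0.001]]
force: [-0.1, -0.6, -0.6]
opening: 0.369
```

```bash
python3 - <<'E'
from look import *
from tray import fit
c,W=look("",dict(box=(428,340,70,31,50)),"w3")
fit(W/1000,473,350,150)
go((527,316,28,0))
E
```

```text
box 6281 [428. 341.] [55. 85.] 13.0 z 36.7
 plate [(472, 351, array([204., 183.]), 12.8, 26538.0)]
 pockets [(509, 394, array([72., 72.]), 90.0, 3980.0)]
t 21.3 p [526. 314. 170.] th -0.0 open 32.1 F [-0.3 -1.4 -0.9]
turn -0.0 in 1; then shift 1.3 141.7 2.3 rows 4
```

View pics/w3.png

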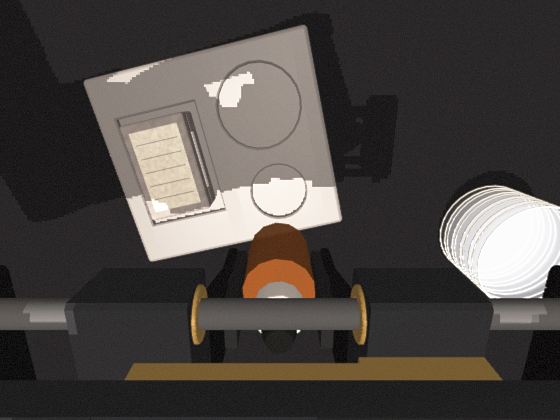

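The box is seated: its top is at 36.7 mm and centre within 1 mm. The dropper hangs upright at (279,280) and the small pocket is at (279,190). Lowering.

>>> send_rows --moves "25 1 15 1.5 0;25 0 30 0 0;25 0 35 0 0;25 0 30 0 0;25 0 15 0 0;25 0 7 0 0;25 0 4 0 0;25 0 2 0 0;25 0 1 0 0;25 0 0 0 0;25 0 0 0 0"

```text
time_s: 22.18
position: [0.5279, 0.3163, 0.032]
tcp_rot: [[1.0, 0.002, 0.001], [-0.001, 0.001, 1.0], [0.002, -1.0, 0.001]]
force: [0.2, -0.2, -0.4]
opening: 0.372
```

```bash
python3 plan.py 527,316,28,0
```

```text
t 22.2 p [528. 316.  32.] th -0.0 open 32.4 F [ 0.2 -0.2 -0.4]
turn -0.0 in 1; then shift -0.9 4.0 -0.3 rows 1
```

>>> send_rows --moves "25 -0.5 2 0 0;25 0 1 0 0;25 0 1 0 0;25 0 0.5 0 0;25 0 0 0 0;25 0 0 0 0;36 0 0 0 0;42 0 0 0 0;56 0 0 0 0;56 0 0 0 0;56 0 0 0 0;56 0 -15 0 0;56 0 -35 0 0;56 0 -40 0 0;56 0 -40 0 0;56 0 -40 0 0;56 0 0 0 0"

```text
time_s: 23.6
position: [0.5317, 0.3183, 0.205]
tcp_rot: [[1.0, 0.016, 0.0], [-0.001, 0.006, 1.0], [0.016, -1.0, 0.006]]
force: [0.8, 0.5, -0.2]
opening: 0.641
```

```bash
python3 plan.py 425,-105,200,15.5
```

```text
t 23.6 p [532. 318. 205.] th -0.0 open 55.8 F [ 0.8  0.5 -0.2]
turn -15.5 in 3; then shift -215.9 5.0 -379.4 rows 11
```

>>> send_rows --moves "80 0 0 0 -5.2;80 0 0 0 -5.2;80 0 0 0 -5.1;80 -9 0 -15.8 0;80 -18 0 -31.6 0;80 -18 0 -31.6 0;80 -18 0 -31.6 0;80 -18 0 -31.6 0;80 -18 0 -31.6 0;80 -18 0 -31.6 0;80 -18 0 -31.6 0;80 -18 0 -31.6 0;80 -18 0 -31.6 0;80 -18 0 -31.6 0;80 -18 0 -31.6 0;80 -9 0 -15.8 0;80 0 0 0 0;80 0 0 0 0"

```text
time_s: 25.1
position: [0.4193, -0.1077, 0.1961]
tcp_rot: [[0.965, -0.0, -0.264], [0.264, 0.0, 0.965], [0.0, -1.0, 0.0]]
force: [-1.3, -0.4, 0.2]
opening: 0.924
```

```bash
python3 - <<'E'
from look import *
look("",dict(lid=(423,-95,45,78,100),body=(423,-95,45,12,70)),"w4")
go((423,-95,32,15.5))
E
```

```text
lid 2865 [420. -97.] [48. 40.] 15.6 z 87.5
body 473 [415. -80.] [43.  3.] 17.1 z 44.6
t 25.1 p [ 419. -107.  196.] th 15.4 open 79.8 F [ 0.7 -0.3 -0.5]
turn -0.1 in 1; then shift 6.7 164.0 10.3 rows 5
```

View pics/w4.png

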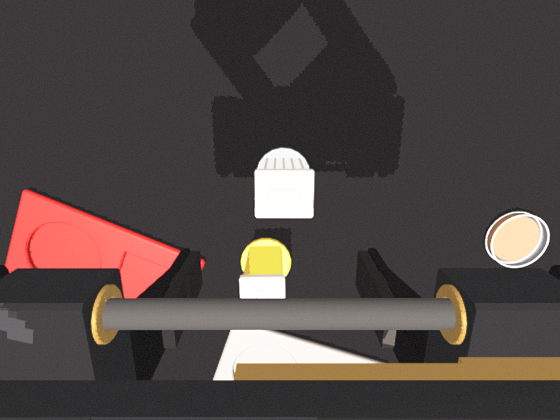

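The clear jar's lid is at (285,192), square to the jaws. The yellow one is clear of them at (266,265). Descending on the clear jar.

>>> send_rows --moves "80 4.5 0 10 0;80 0 20 0 0;80 0 35 0 0;80 0 40 0 0;80 0 40 0 0;80 0 22 0 0;80 0 7 0 0;80 0 0 0 0;80 0 0 0 0;36 0 0 0 0;36 0 0 0 0;36 0 0 0 0;36 0 0 0 0;36 0 0 0 0;36 0 0 0 0;36 0 0 0 0;36 0 0 0 0"

```text
time_s: 26.57
position: [0.4213, -0.0963, 0.0326]
tcp_rot: [[0.964, 0.001, -0.266], [0.266, -0.0, 0.964], [0.0, -1.0, -0.0]]
force: [-1.4, -0.5, 4.3]
opening: 0.542
```

```bash
python3 plan.py 421,-96,200,15.5 509,394,200,15.5
```

```text
t 26.6 p [421. -96.  33.] th 15.4 open 47.1 F [-1.4 -0.5  4.3]
turn -0.1 in 1; then shift -0.2 -167.4 0.4 rows 5
turn -0.0 in 0; then shift 215.7 -0.0 448.7 rows 13
```

The opening is 47 mm rather than 44, so the fingers are touching the 48 mm lid instead of the body. I'll regrip with the pads centred on the lid.

>>> send_rows --moves "54 0 0 0 0;62 0 0 0 0;62 0 0 0 0;62 0 -8 0 0;62 0 -15 0 0;62 0 -8 0 0;62 0 0 0 0;62 0 0 0 0;40 0 0 0 0;40 0 0 0 0;40 0 0 0 0;40 0 0 0 0;40 0 0 0 0;40 0 0 0 0"

```text
time_s: 27.73
position: [0.4209, -0.096, 0.0629]
tcp_rot: [[0.964, -0.001, -0.266], [0.266, 0.0, 0.964], [-0.001, -1.0, 0.001]]
force: [0.3, 0.6, -0.4]
opening: 0.548
```

```bash
python3 - <<'E'
from look import *
c,_=look("",{}); c=capture("scene");W=topts(c)*1000;cv2.imwrite("pics/s1.png",cv2.resize(c["image"][160:300,160:330],None,fx=4,fy=4))
go((421,-96,200,15.4))
E
```

```text
t 27.8 p [421. -96.  63.] th 15.5 open 47.5 F [-0.7 -0.4 -1.7]
turn 0.1 in 1; then shift 0.0 -137.0 0.0 rows 4
```

View pics/s1.png

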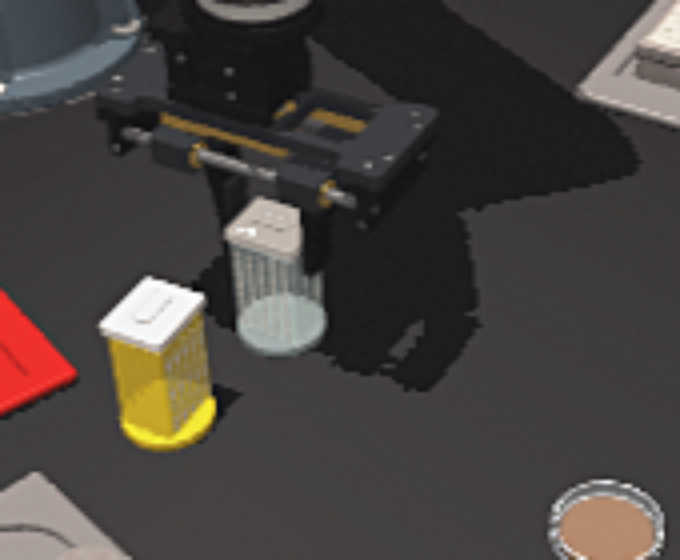

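The fingers hold the clear jar by its lid, and it stands upright. Lifting.

>>> send_rows --moves "38 0 -5 0 0;38 0 -15 0 0;38 0 -25 0 0;38 0 -30 0 0;38 0 -30 0 0;38 0 -25 0 0;38 0 -10 0 0;38 7.7 0 16 0;38 15.4 0 32 0;38 15.4 0 32 0;38 15.4 0 32 0;38 15.4 0 32 0;38 15.4 0 32 0"

```text
time_s: 28.92
position: [0.4554, 0.0978, 0.2036]
tcp_rot: [[0.964, -0.0, -0.266], [0.266, -0.0, 0.964], [-0.0, -1.0, 0.0]]
force: [-0.4, -0.6, -2.0]
opening: 0.547
```

>>> send_rows --moves "38 15.4 0 32 0;38 15.4 0 32 0;38 15.4 0 32 0;38 15.4 0 32 0;38 15.4 0 32 0;38 15.4 0 32 0;38 15.4 0 32 0;38 15.4 0 32 0;38 7.7 0 16 0;38 0 0 0 0;38 0 0 0 0;38 0 0 0 0"

```text
time_s: 29.92
position: [0.5086, 0.3921, 0.2028]
tcp_rot: [[0.964, -0.002, -0.267], [0.267, -0.002, 0.964], [-0.002, -1.0, -0.001]]
force: [-0.4, 0.1, -1.6]
opening: 0.544
```

```bash
python3 - <<'E'
from look import *
from tray import fit
c,W=look("",dict(dropcap=(527,316,30,55,95),box=(428,340,70,31,45)),"w5")
fit(W/1000,473,350,150)
go((509,394,68,15.4))
E
```

```text
dropcap none
box 4458 [427. 341.] [56. 85.] 13.2 z 36.7
 plate [(472, 352, array([205., 182.]), 13.2, 12762.0)]
 pockets []
t 30.0 p [509. 392. 203.] th 15.4 open 47.3 F [-0.  -0.6 -1.3]
turn 0.0 in 1; then shift 0.7 135.0 2.1 rows 4
```

View pics/w5.png

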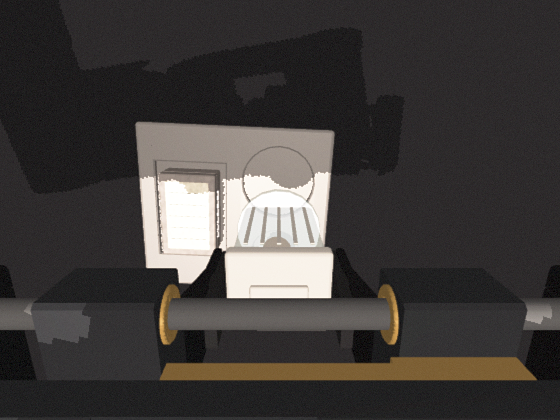

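The jar hangs upright with its foot at (278,220), and its pocket is at (278,180). Lowering.

>>> send_rows --moves "38 0.5 10 1.5 0;38 0 30 0 0;38 0 30 0 0;38 0 30 0 0;38 0 15 0 0;38 0 8 0 0;38 0 4 0 0;38 0 3 0 0;38 0 2 0 0;38 0 0 0 0;38 0 0 0 0;38 0 0 0 0"

```text
time_s: 30.97
position: [0.5102, 0.3951, 0.0723]
tcp_rot: [[0.964, 0.002, -0.267], [0.267, 0.001, 0.964], [0.002, -1.0, 0.0]]
force: [0.4, 0.4, -1.3]
opening: 0.549
```

```bash
python3 plan.py 509,394,67,15.4
```

```text
t 31.0 p [510. 395.  72.] th 15.5 open 47.8 F [ 0.4  0.4 -1.3]
turn 0.1 in 1; then shift -1.4 5.3 -0.7 rows 1
```

>>> send_rows --moves "38 -1 2 -0.5 0;38 0 2 0 0;38 0 1 0 0;38 0 0.5 0 0;38 0 0 0 0;38 0 0 0 0;51 0 0 0 0;56 0 0 0 0;64 0 0 0 0;64 0 0 0 0;64 0 0 0 0;64 0 -10 0 0;64 0 -25 0 0;64 0 -40 0 0;64 0 -40 0 0;64 0 -10 0 0;64 0 0 0 0"

```text
time_s: 32.38
position: [0.5115, 0.3956, 0.1962]
tcp_rot: [[0.964, 0.009, -0.267], [0.267, 0.005, 0.964], [0.01, -1.0, 0.002]]
force: [1.0, 0.4, -0.6]
opening: 0.734
```

```bash
python3 plan.py 684,-110,190,60 684,-110,190,86.6
```

```text
t 32.4 p [512. 396. 196.] th 15.5 open 63.9 F [ 1.   0.4 -0.6]
turn -44.5 in 7; then shift -351.6 6.2 -402.1 rows 14
turn -26.6 in 4; then shift 0.0 -0.0 0.0 rows 0
```

>>> send_rows --moves "87 0 0 0 -7.1;87 0 0 0 -7.1;87 0 0 0 -7.1;87 0 0 0 -7.1;87 0 0 0 -7.1;87 0 0 0 -7.1;87 0 0 0 -7.1;87 0 0 0 -7.1;87 0 0 0 -7.1;87 0 0 0 -7.1;87 -17.7 0 -7.2 0;87 -35.4 0 -14.4 0;87 -35.4 0 -14.4 0;87 -35.4 0 -14.4 0;87 -35.4 0 -14.4 0;87 -35.4 0 -14.4 0"

```text
time_s: 33.72
position: [0.5747, 0.1929, 0.1889]
tcp_rot: [[0.061, -0.004, -0.998], [0.998, -0.001, 0.061], [-0.001, -1.0, 0.004]]
force: [0.9, 0.0, 0.2]
opening: 1.003
```

>>> send_rows --moves "87 -35.4 0 -14.4 0;87 -35.4 0 -14.4 0;87 -35.4 0 -14.4 0;87 -35.4 0 -14.4 0;87 -35.4 0 -14.4 0;87 -35.4 0 -14.4 0;87 -35.4 0 -14.4 0;87 -35.4 0 -14.4 0;87 -17.7 0 -7.2 0;87 0 0 0 0;87 0 0 0 0;87 0 0 0 0"

```text
time_s: 34.72
position: [0.678, -0.112, 0.1891]
tcp_rot: [[0.062, -0.004, -0.998], [0.998, 0.002, 0.062], [0.002, -1.0, 0.004]]
force: [-0.3, 0.1, 0.3]
opening: 0.999
```

```bash
python3 - <<'E'
from look import *
look("",dict(dish=(684,-96,45,11,22)),"w6")
go((684,-96,8,86.6))
E
```

```text
dish 2808 [682. -99.] [60. 60.] 87.1 z 16.5
t 34.8 p [ 678. -111.  190.] th 86.5 open 86.5 F [0.3 0.8 0.4]
turn -0.1 in 1; then shift 15.8 181.5 -4.9 rows 5
```

View pics/w6.png

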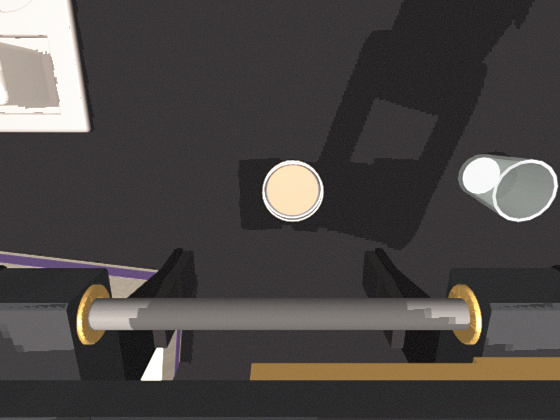

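```bash
python3 - <<'E'
from h import *
for f in("scene","side"):
    q=np.load(f+"W.npy").reshape(-1,3);q=q[(q[:,2]>.03)&(q[:,2]<.2)&(q[:,1]<-.13)&(q[:,0]>.55)&(q[:,0]<1)]
    print(f,len(q),np.percentile(q,[1,50,99],0).round(3)); 
    a=q[abs(q[:,0]-.684)<.06];print(len(a), a[:,1].max() if len(a) else None)
    print(cv2.minAreaRect((q[:,:2]*1000).astype(np.float32)))
E
python3 plan.py 682.5,-98,8,86.6
```

```text
scene 8073 [[ 0.736 -0.441  0.042]
 [ 0.806 -0.322  0.075]
 [ 0.887 -0.233  0.077]]
287 -0.37165967896525454
((809.1421508789062, -346.2463073730469), (230.69908142089844, 121.34675598144531), 78.63504028320312)
side 3262 [[ 0.552 -1.238  0.031]
 [ 0.766 -0.35   0.074]
 [ 0.881 -0.222  0.189]]
343 -0.3577675579051953
((721.994384765625, -741.0525512695312), (1048.1544189453125, 130.53451538085938), 77.66664123535156)
t 34.8 p [ 678. -111.  190.] th 86.5 open 86.5 F [0.3 0.8 0.4]
turn -0.1 in 1; then shift 13.7 181.5 -3.5 rows 5
```

>>> send_rows --moves "87 13 0 -3 0;87 0 20 0 0;87 0 40 0 0;87 0 40 0 0;87 0 40 0 0;87 0 25 0 0;87 0 10 0 0;87 0 5 0 0;87 0 0 0 0;87 0 0 0 0"

```text
time_s: 35.6
position: [0.6848, -0.1, 0.0126]
tcp_rot: [[0.061, 0.003, -0.998], [0.998, -0.001, 0.061], [-0.001, -1.0, -0.003]]
force: [0.1, 0.3, 0.5]
opening: 0.998
```

```bash
python3 plan.py 682.5,-98,8.5,86.6
```

```text
t 35.6 p [ 685. -100.   13.] th 86.5 open 86.8 F [0.1 0.3 0.5]
turn -0.1 in 1; then shift 1.8 4.1 2.4 rows 1
```

>>> send_rows --moves "87 1.5 4 2 0;87 0 0 0 0;87 0 0 0 0;50 0 0 0 0;50 0 0 0 0;50 0 0 0 0;50 0 0 0 0;50 0 0 0 0;50 0 0 0 0;50 0 0 0 0"

```text
time_s: 36.43
position: [0.6813, -0.0988, 0.0067]
tcp_rot: [[0.062, -0.0, -0.998], [0.998, 0.0, 0.062], [0.0, -1.0, 0.0]]
force: [0.5, -0.2, 0.5]
opening: 0.676
```

```bash
python3 plan.py 682.5,-98,150,86.6 467,-338,150,86.6
```

```text
t 36.4 p [681. -99.   7.] th 86.5 open 58.8 F [ 0.5 -0.2  0.5]
turn -0.1 in 1; then shift 0.9 -143.3 -1.2 rows 4
turn -0.0 in 0; then shift -252.4 -0.0 200.9 rows 9
```

The grip is slightly low to clear the tray face, so I'll regrip 2 mm higher and then lift.

>>> send_rows --moves "68 0 0 0 0;68 0 0 0 0;68 0 -2 0 0;68 0 0 0 0;68 0 0 0 0;50 0 0 0 0;50 0 0 0 0;50 0 0 0 0;50 0 0 0 0;50 0 0 0 0;50 0 0 0 0;50 0 0 0 0"

```text
time_s: 37.43
position: [0.6813, -0.0987, 0.0087]
tcp_rot: [[0.062, -0.0, -0.998], [0.998, 0.0, 0.062], [0.0, -1.0, 0.0]]
force: [-0.2, -0.0, 0.5]
opening: 0.678
```

>>> send_rows --moves "50 0 -5 0 0;50 0 -15 0 0;50 0 -30 0 0;50 0 -40 0 0;50 0 -40 0 0;50 0 -30 0 0;50 0 -10 0 0;50 0 0 0 0;50 0 0 0 0"

```text
time_s: 38.18
position: [0.681, -0.0986, 0.1793]
tcp_rot: [[0.062, 0.001, -0.998], [0.998, -0.0, 0.062], [-0.0, -1.0, -0.001]]
force: [-0.4, 0.6, -0.8]
opening: 0.673
```

```bash
python3 plan.py 467,-338,170,86.6
```

```text
t 38.2 p [681. -99. 179.] th 86.5 open 58.5 F [-0.4  0.6 -0.8]
turn -0.1 in 1; then shift -251.6 9.3 199.4 rows 9
```

>>> send_rows --moves "50 -11.4 0 9 0;50 -22.9 0 18.1 0;50 -22.9 0 18.1 0;50 -22.9 0 18.1 0;50 -22.9 0 18.1 0;50 -22.9 0 18.1 0;50 -22.9 0 18.1 0;50 -22.9 0 18.1 0;50 -22.9 0 18.1 0;50 -22.9 0 18.1 0;50 -22.9 0 18.1 0;50 -11.4 0 9 0;50 0 0 0 0;50 0 0 0 0;50 0 0 0 0"

```text
time_s: 39.43
position: [0.4662, -0.3367, 0.1773]
tcp_rot: [[0.062, -0.002, -0.998], [0.998, 0.003, 0.062], [0.003, -1.0, 0.002]]
force: [-0.9, -0.8, -0.3]
opening: 0.675
```

```bash
python3 - <<'E'
from plan import *
s,p,t=pose();c=capture("wrist");cv2.imwrite("pics/w7.png",c["image"])
go((467,-338,40,86.6))
E
```

```text
t 39.5 p [ 467. -337.  178.] th 86.5 open 59.1 F [ 0.1  0.6 -0.7]
turn -0.1 in 1; then shift -1.4 137.6 -0.3 rows 4
```

View pics/w7.png

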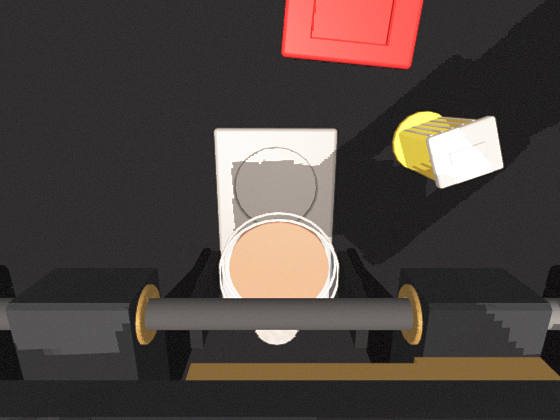

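Dish at (278,260) in the gripper, its pocket at (275,187). The yellow jar at (450,150) stays about 19 mm clear of the gripper body. Lowering.

>>> send_rows --moves "50 -1 20 0 0;50 0 35 0 0;50 0 35 0 0;50 0 30 0 0;50 0 20 0 0;50 0 10 0 0;50 0 5 0 0;50 0 3 0 0;50 0 1 0 0;50 0 0 0 0;50 0 0 0 0;50 0 0 0 0"

```text
time_s: 40.48
position: [0.4676, -0.3393, 0.0209]
tcp_rot: [[0.062, 0.002, -0.998], [0.998, -0.002, 0.062], [-0.002, -1.0, -0.002]]
force: [-0.2, 0.8, -0.2]
opening: 0.678
```

```bash
python3 plan.py 467,-338,12.7,86.6
```

```text
t 40.5 p [ 468. -339.   21.] th 86.5 open 59.0 F [-0.2  0.8 -0.2]
turn -0.1 in 1; then shift 1.3 8.2 0.7 rows 1
```

>>> send_rows --moves "50 1 3 0.5 0;50 0 2 0 0;50 0 1 0 0;50 0 1 0 0;50 0 0.8 0 0;50 0 0 0 0;50 0 0 0 0"

```text
time_s: 41.07
position: [0.4665, -0.3376, 0.0126]
tcp_rot: [[0.062, -0.0, -0.998], [0.998, 0.0, 0.062], [0.0, -1.0, 0.0]]
force: [-1.0, 1.5, 5.4]
opening: 0.681
```

>>> send_rows --moves "61 0 0 0 0;66 0 0 0 0;74 0 0 0 0;74 0 0 0 0;74 0 0 0 0;74 0 -15 0 0;74 0 -30 0 0;74 0 -40 0 0;74 0 -40 0 0;74 0 -40 0 0;74 0 0 0 0;74 0 0 0 0"

```text
time_s: 42.07
position: [0.4679, -0.3391, 0.1798]
tcp_rot: [[0.062, 0.005, -0.998], [0.998, -0.005, 0.062], [-0.005, -1.0, -0.005]]
force: [0.5, -0.5, -0.4]
opening: 0.851
```

```bash
python3 - <<'E'
from look import *
look("",dict(dish=(467,-338,45,15,26)))
for n,tg in(("scene",dict(dish=(467,-338,45,15,26),cap=(560,-343,40,90,102),dropcap=(527,316,28,55,95),lid=(509,394,40,84,100),beaker=(681,95,45,20,80))),("side",dict(box=(428,340,60,31,45),dropcap=(527,316,28,55,95),lid=(509,394,40,84,100),stack=(735,275,70,20,90)))):
    c=capture(n);cv2.imwrite(f"pics/{n}9.png",c["image"]);q=topts(c).reshape(-1,3)*1000
    for k,(x,y,r,zl,zh) in tg.items():
        a=q[(abs(q[:,0]-x)<r)&(abs(q[:,1]-y)<r)&(q[:,2]>zl)&(q[:,2]<zh)]
        if len(a)>5:
            cc,sz,an=cv2.minAreaRect(a[:,:2].astype(np.float32));print(n,k,len(a),np.round(cc),np.round(sz),round(an,1),"z",np.percentile(a[:,2],[50,95]).round(1))
E
python3 - <<'E'
import cv2,numpy as np
a=cv2.imread("pics/scene9.png");b=cv2.imread("pics/side9.png")
l=cv2.resize(a[240:390,90:270],(400,333));r=cv2.resize(b[230:410,60:270],(388,333))
cv2.imwrite("pics/final.png",np.hstack([l,r]))
E
```

```text
dish 3055 [ 467. -338.] [60. 60.] 42.0 z 20.4
scene dish 505 [ 468. -338.] [56. 61.] 35.8 z [19.4 21.1]
scene cap 271 [ 562. -344.] [36. 36.] 34.8 z [95.1 97.2]
scene dropcap 78 [530. 313.] [21. 22.] 85.8 z [69.2 85.7]
scene lid 131 [513. 392.] [47. 45.] 15.2 z [90.9 93.9]
scene beaker 533 [682.  93.] [51. 55.] 31.4 z [52.4 69.8]
side box 1562 [448. 348.] [98. 86.] 12.6 z [35.6 37.4]
side dropcap 227 [523. 320.] [26. 21.] 66.9 z [70.  86.1]
side lid 655 [509. 395.] [51. 40.] 16.2 z [90.4 93.7]
side stack 1944 [734. 276.] [91. 94.] 62.8 z [71.  75.8]
```

View pics/final.png

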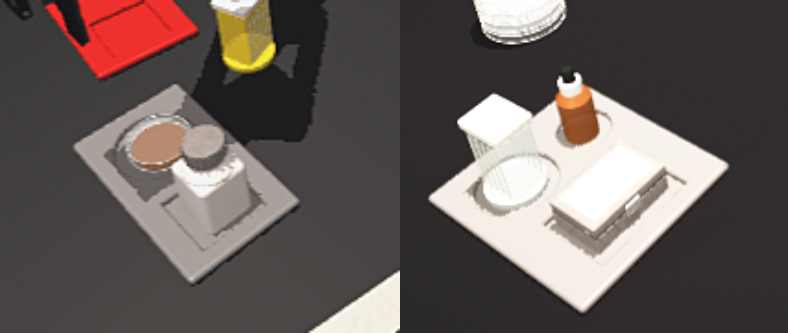

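All five are upright and seated, and the measured top heights match full depth. Handing in.

```bash
python3 -c "
from rig import *
print(hand_in())"
```

```text
the job is handed in; nothing more can be done
None
```

Both kits are made up and the job was handed in at about 42 s of the 128 s allowed. The hand-in gives no verdict, so the results below come from my own camera checks.

- **Plating tray (the grey one):** the dish and the square bottle are in their pockets, each centred within about 2 mm. Their tops measured 20.4 mm and about 96 mm, against 20 and 96 mm expected for full depth.
- **Staining tray:** the slide box, jar and dropper bottle are in their pockets. The slide box is centred within about 1 mm, and the jar and dropper bottle within about 4–5 mm. Their tops measured about 36.7, 92 and 86–88 mm, which matches the pocket floors.
- **Left alone:** the beaker and the dish stack measured within about 2 mm of where they started. I did not touch the red tray or the yellow jar.

**Checks that disagreed:**
- The fingers met the jar's wider lid first, at 47 mm instead of the 44 mm body. I opened, moved up and gripped it by the lid, and it hung upright and went down cleanly.
- I regripped the dish 2 mm higher so the fingers would clear the tray face.
- The scene and side cameras differed by 3–7 mm on the dropper bottle and jar positions, but both still lie inside the 13 mm limit.
- The side camera's last fit of the slide box was too large (98 x 86 mm) and 20 mm off, because it also took in part of the jar or dropper bottle. I relied on the earlier wrist-camera measurement and the final picture instead.

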